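# Plug in the grinder's interlock and press start

### The job

Get the glass grinder going: push the loose rectangular interlock plug fully home in the matching rectangular hole of the socket box and let go of it, then press the broad, flat start button inside the steel collar on the sloping console all the way down, keep it down for a full second, and let it come right up again. Press gently (the console must never feel more than about 40 N), do not press the mushroom-shaped stop button next to it, and leave the other things on the bench where they are.

Things in the scene. Friction and masses are not known exactly. Their poses are not given: they have to be found in the camera images.
- plug: Loose interlock plug: plain grey plastic block 40 (its x) x 28 (y) x 88 mm tall (z), about 0.16 kg, standing upright on its plug end, with a thin black band near the top. Origin: centre of its underside. The lowest 6 mm taper in by 1.5 mm a side. Same after a half turn about z. Grip it across the 28 mm.
- socket: Socket box, fixed: grey block 100 (x) x 160 (y) x 50 mm (z), origin at the centre of its underside. Two 30 mm deep holes in its top: a rectangular one (centre at y = +36 mm) and a round one 37 to 38 mm wide (y = -36 mm, not used; the plug does not fit it). It stands left or right of the robot's middle, the console on the other side.
- socket_hole0 (a point): Centre of the mouth of the rectangular hole, on the top of the socket box, 50 mm above the bench; axes as socket. The hole is 42 mm along x, 30 mm along y (2 mm wider than the plug each way), 30 mm deep, floor flat: home, the plug's underside is 30 mm below this point and its top 58 mm above it. Nothing latches.
- console: Foot of the start/stop console, fixed: steel plate with a 292 mm post at its far edge. Origin on the bench, x away from the robot (turned up to 0.3 rad), z up. On the post a white head is clamped; its panel (130 mm up the slope x 200 mm wide) slopes 30 degrees down towards -x: outward normal (-0.5, 0, 0.866) in this frame. Never push on it with more than 40 N; the clamp does not give.
- start_lowest (a point): Where the centre of the start button's flat top (unpressed) WOULD be with the head at its lowest setting: (-11, 45, 169) mm from console, same axes. The head is really clamped 0 to 50 mm straight above that; this height IS NOT MEASURED and must be found by touch or sight.
- start_button (a joint): Start button travel along the panel's inward normal, m: 0 up, 0.010 fully down (over 0.0085 counts). Flat black plunger 48 mm wide, top 22 mm off the panel, 12 when down; a fixed dark disc 64 mm wide and 7 high lies under it. Round it a steel collar, 70 mm inside, 80 outside, 18 high. Spring: 2.4 N to start, 8 N at 0.010, then a firm stop; springs back, no latch.
- stop_button (a joint): Travel of the stop button, m: 0 up, 0.006 down. A mushroom-shaped black button 46 mm wide, standing 35 mm off the panel, no collar, 95 mm to the -y side (console axes) of the start button, on the same head. Must not be pressed (over 0.003).
- goblet: Loose bystander: open glass beaker, 72 mm across, 100 mm tall; origin under its centre.
- paste_jar: Loose bystander: white jar with a metal cap, 64 mm across, 70 mm tall; origin under its centre.
- brush: Loose bystander: hand brush lying near the robot, about along y; origin under its middle.
- screwdriver: Loose bystander: screwdriver lying near the robot, about along y; origin under its middle.
- wheel: Loose bystander: brown grinding wheel lying flat, 140 mm across, 22 mm thick; origin under its centre.
- cork_block: Loose bystander: cork block 50 x 110 x 40 mm at the far side; origin under its centre.
- coolant: Loose bystander: white bottle 70 mm across, 190 mm tall; origin under its centre.
Not all that is in view belongs to the job. Of the things that look like the plug, take the one that is farthest to the robot's right at the start.

How it is judged:
On the way, in this order (a step that is already met when the one before it is completed fails the run):
1. the plug is fully home in the rectangular hole and the fingers have let go of it (z of plug in the frame of socket_hole0 below -0.027 m and horizontal distance between plug and socket_hole0 below 0.004 m and angle between the x axis of plug and the x axis of socket, either way round below 0.09 rad and angle between plug's own z axis and vertical below 0.09 rad and contact force between the fingers and plug below 0.1 N), for 0.2 s.
2. the start button is held fully down for a second (0.8 s at least) (value of joint start_button above 0.0085 m), for 0.8 s.
3. the start button has come right up again (value of joint start_button below 0.0015 m), for 0.2 s.
At the end, for the whole second after the job is handed in: The plug stands at rest in the rectangular hole, its underside at least 27 mm below the mouth, within 4 mm of the hole's centre, upright and in line within 0.09 rad, and both buttons are up (within 1.5 mm) (z of plug in the frame of socket_hole0 below -0.027 m and horizontal distance between plug and socket_hole0 below 0.004 m and angle between the x axis of plug and the x axis of socket, either way round below 0.09 rad and angle between plug's own z axis and vertical below 0.09 rad and value of joint each of start_button, stop_button below 0.0015 m and linear speed of plug below 0.02 m/s); the robot touches nothing.
It fails at once if the stop button is pressed by more than 3 mm (value of joint stop_button above 0.003 m).
It fails at once if the robot or the plug pushes on the console with more than 40 N (contact force between any of the arm, the fingers, plug and console above 40 N).
It fails at once if a bystander is moved more than 30 mm (distance of any of goblet, paste_jar, brush, screwdriver, wheel, cork_block, coolant from where it was at the start of the episode above 0.03 m).
It fails at once if an upright bystander is tipped (angle between any of goblet, paste_jar, coolant's own z axis and vertical above 0.5 rad).
It also fails if it takes over 64 s, if anything falls off the work surface, if the arm or the gripper's body presses on something with over 40 N, if the wrist force passes 120 N, or if a joint passes its speed limit or range.

### The arm

A 6-joint arm with a two-finger parallel gripper is mounted at the origin on the work surface. World frame = base frame: x ahead of the robot, y to its left, z up, the work surface at z = 0. Lengths are in m, angles in rad, forces in N, time in s.
With the tool pointing down it reaches from about 0.425 to 0.95 m from the base axis. Payload 3.5 kg.
Tool frame: the origin (TCP) lies midway between the tips of the shut fingers; the grasp point (between the pads) lies 19 mm behind it; z points along the fingers, y is the line along which they close (so a half turn about z gives the same grasp; the last joint's range is limited). The gripper opens to 85 mm and grips with 20 to 120 N. Pads are 22 mm wide; open, the fingers measure 114 mm over their backs; the gripper's body (76 mm by 85 mm) begins 54 mm behind the grasp point. The pads swing forward as they close: fully open they stand 13 mm farther back than shut.
Start: joints at [-1.474, 0.286, 1.577, -0, 1.279, -0.15], TCP at [0.165, -0.655, 0.231] pointing down, gripper open.
Joint ranges: [-2.77, 2.77], [-0.9, 2.22], [0.21, 2.48], [-1.53, 4.67], [0.24, 2.81], [-2.84, 2.84]. Speed limits (rad/s): [2.79, 2.79, 3.14, 3.14, 3.14, 3.14].

### API

Orientations are given as a unit quaternion [x, y, z, w].
In Python, from plant import get_state, read_camera, ctrl gives the robot as it stands.
- The arm moves only by the shell command python3 -m crank 'ROWS' [FORCE]. ROWS is JSON, a list of rows, each a list of 3 entries, a list of its own where there are three numbers: the shift along the tool's x, y, z in mm, then the turn about the tool's z in degrees, then the closure in counts, from 0 (fully open) to 255 (shut). In form: [[[tx, ty, tz], yaw, claw], ...]. A call has 1 to 10 rows; each row is the pose to reach, as a shift and turn from the pose commanded when the call began, along the tool's axes at that moment; what a row does not reach only later rows make up. A row lasts 1/10 s, in which the tool goes at most 50 mm and 8.59 degrees, less where a joint would pass 70% of its speed; a pose out of reach is approached as far as the arm can. A call with a gripper value outside its range is refused whole. The fingers move at their own pace and stop on an object; FORCE is the grip in N (left out, the last holds). Time passes only in rows, so rows that repeat a pose let the fingers close. It gives the time, the measured TCP pose, the force, the opening and the grip force at its end, in the units of the state.
- get_state(): the state, without advancing time (a new reading comes with each control period).
- read_camera(name): name is "scene" or "top" or "wrist"; returns a dict with "frame" (384x512x3 uint8, blue, green, red), "range_z" (384x512 float32, m along the optical axis (not along the pixel's ray), 0 where there is no reading), "vfov" (degrees; the focal length in pixels is half the picture's height over the tangent of half this angle, whatever the lens; pixels are square), "cx", "cy" (the principal point, pixels), "origin" and "orientation" of the camera in the world. Camera axes: x right, y down, z forward; pixel columns grow to the right and rows downward; lengths in m; the calibration is good to about 2 mm. A picture is of the moment at which its call begins.
- ctrl.sign_off(): hands the job in; it is judged then, once.
The state is a dict: "time": time; "qpos": joint angles; "dq": joint speeds; "joint_efforts": joint torques, N m; "eef_pos": TCP position; "tcp_rot": TCP orientation; "contact_force": force on the tool from outside, world axes, zero at the start; "wrist_torque": the same for the moment, N m; "opening": opening from 0.0 (shut) to 1.0 (fully open); "finger_force": force on a finger pad.
Only numpy, scipy, OpenCV 4.12 (cv2) and the standard library are available. Lean on these libraries where they do the work, as an engineer would, in place of code of your own. Each camera call takes 0.05 s, during which the arm holds its last target. There are 200 camera calls.

## Working session

There is one attempt and no reset: what is moved stays moved. The work goes in short steps, Python scripts to look and compute and a shell command to move; the robot and the scene stay as the last step left them, time stands still between calls to the robot, and variables do not carry over. Pictures are saved under pics/ and viewed, at most 10 in all, crops included, and the job is handed in when it is done.

```bash
mkdir -p pics; ls
cat > h.py <<'E'
import numpy as np,cv2
from scipy.spatial.transform import Rotation as R
from plant import get_state, read_camera, ctrl
def cam(n):
    c=read_camera(n); c['f']=c['frame'].shape[0]/2/np.tan(np.radians(c['vfov'])/2); return c
def cloud(c):
    h,w=c['range_z'].shape; v,u=np.mgrid[:h,:w]; z=c['range_z']
    p=np.stack([(u-c['cx'])/c['f']*z,(v-c['cy'])/c['f']*z,z],-1)
    return p@R.from_quat(c['orientation']).as_matrix().T+np.array(c['origin'])
def ray(c,u,v,zp):
    d=R.from_quat(c['orientation']).as_matrix()@[(u-c['cx'])/c['f'],(v-c['cy'])/c['f'],1]
    o=np.array(c['origin']); return o+d*(zp-o[2])/d[2]
E
python3 - <<'E'
from h import *
import pickle
ims=[]
for n in ['scene','top']:
    c=cam(n); pickle.dump(c,open(n+'.pkl','wb')); ims.append(c['frame']); print(n,c['origin'],c['orientation'],c['vfov'])
cv2.imwrite('pics/scene.png',ims[0]);cv2.imwrite('pics/top.png',ims[1])
s=get_state();print(s)
E
```

```text
pics
scene [ 1.02388238 -0.39690021  1.10326258] [ 0.86624976  0.41694858 -0.11414911 -0.25047001] 55.60007702912431
top [0.1964654  0.00361774 1.68242498] [-0.68981484  0.71450924 -0.08306341  0.0820518 ] 54.47381589436133
{'time': 0.1, 'qpos': array([-1.47400605e+00,  2.87111858e-01,  1.57806063e+00, -9.95952652e-06,
        1.27861502e+00, -1.49987733e-01]), 'dq': array([ 0.00068638, -0.00106881, -0.00328801, -0.00068902, -0.00030797,
       -0.00017854]), 'joint_efforts': array([ 2.57796701e-04, -4.07298195e+01, -2.93697971e+01, -1.68547726e-04,
        3.41459265e-03, -1.67635751e-06]), 'eef_pos': array([ 0.16486432, -0.65392749,  0.23004606]), 'tcp_rot': array([ 9.92396455e-01,  1.23077502e-01,  2.44212445e-05, -1.09716452e-03]), 'contact_force': array([ 0.53315423, -0.63307468,  0.92739474]), 'wrist_torque': array([-0.03142194,  0.01691496, -0.03140363]), 'finger_force': 0.0, 'opening': 0.9978234131617577}
```

View pics/top.png

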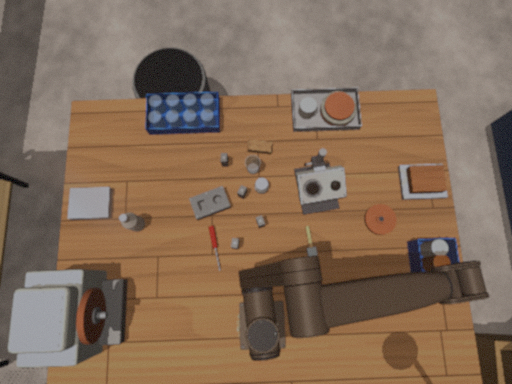

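View pics/scene.png

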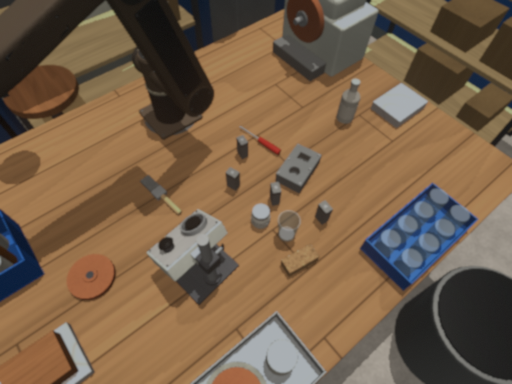

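The top view shows four plug-like blocks at (224,159), (242,192), (261,221) and (235,243). The rightmost, (261,221), is the plug; in the scene view it is at (233,179). The socket is at (210,202) in top, the console at (320,187), the goblet at (254,165) and the jar at (262,185).

Run:
```python
from h import *
import pickle
T=pickle.load(open('top.pkl','rb'));S=pickle.load(open('scene.pkl','rb'))
PT=cloud(T);PS=cloud(S)
def rect(p):
    r=cv2.minAreaRect((p[:,:2]*1000).astype(np.float32)); return np.round(r[0],1),np.round(r[1],1),round(r[2],1),len(p)
for (u,v) in [(224,159),(242,192),(261,221),(235,243)]:
    w=PT[v-14:v+15,u-14:u+15].reshape(-1,3); m=(w[:,2]>.075)&(w[:,2]<.1)
    print('T',rect(w[m]),np.median(w[m],0).round(4), ray(T,u,v,.088).round(3))
c=ray(T,261,221,.088)
d=np.linalg.norm(PS[...,:2]-c[:2],axis=-1)<.045
for lo,hi in((.08,.1),(.02,.1)):
    m=d&(PS[...,2]>lo)&(PS[...,2]<hi); print('S plug',rect(PS[m]))
c=ray(T,210,202,.05)
for n,P in(('T',PT),('S',PS)):
    m=(np.linalg.norm(P[...,:2]-c[:2],axis=-1)<.12)&(abs(P[...,2]-.05)<.008)
    print(n,'socket',rect(P[m]),np.median(P[m],0))
    m2=(np.linalg.norm(P[...,:2]-c[:2],axis=-1)<.08)&(P[...,2]<.04)&(P[...,2]>.012)
    print(P[m2].mean(0),m2.sum())
# console panel
for n,P,(u,v) in(('T',PT,(320,187)),('S',PS,(190,235))):
    c=ray(T,320,187,.2)
    m=(np.linalg.norm(P[...,:2]-c[:2],axis=-1)<.2)&(P[...,2]>.12)&(P[...,2]<.35)
    print(n,'cons',rect(P[m]),P[m].min(0),P[m].max(0))
cv2.imwrite('pics/z.png',np.hstack([cv2.resize(S['frame'][195:310,130:260],None,fx=3.2,fy=3.2,interpolation=2),cv2.resize(T['frame'][140:255,280:365],None,fx=3.2,fy=3.2,interpolation=2)]))
```

```text
T (array([728.1, 148.7]), array([27.7, 42.3]), 89.1, 60) [0.7228 0.1481 0.0894] [0.718 0.144 0.088]
T (array([584.5,  51.6]), array([39.7, 90.2]), 33.0, 67) [0.5726 0.068  0.088 ] [0.564 0.068 0.088]
T (array([435.9,  -5.9]), array([40.3, 27.4]), 16.5, 65) [ 0.4365 -0.0066  0.0885] [ 0.433 -0.011  0.088]
T (array([344.9, 105.8]), array([28.1, 39.8]), 81.0, 65) [0.343  0.1066 0.0887] [0.343 0.103 0.088]
S plug (array([433. ,  -9.6]), array([41.7, 30.3]), 19.1, 102)
S plug (array([432.2, -10.1]), array([43.8, 30.8]), 20.8, 237)
T socket (array([533.4, 217.2]), array([100.9, 159.9]), 19.3, 660) [0.53269228 0.21745536 0.05057396]
[0.52427399 0.21648547 0.02340601] 142
S socket (array([529. , 214.8]), array([101.6, 164.4]), 19.2, 952) [0.53097114 0.20870066 0.05100846]
[0.54202296 0.20358791 0.02622875] 203
T cons (array([ 600., -269.]), array([182.7, 201.3]), 8.3, 1718) [ 0.49835587 -0.37442823  0.12005415] [ 0.68891221 -0.16595483  0.29931357]
S cons (array([ 599.3, -271.2]), array([184.4, 199.9]), 7.9, 3275) [ 0.49506072 -0.38158117  0.12033555] [ 0.69311344 -0.16781591  0.29659744]
```

View pics/z.png

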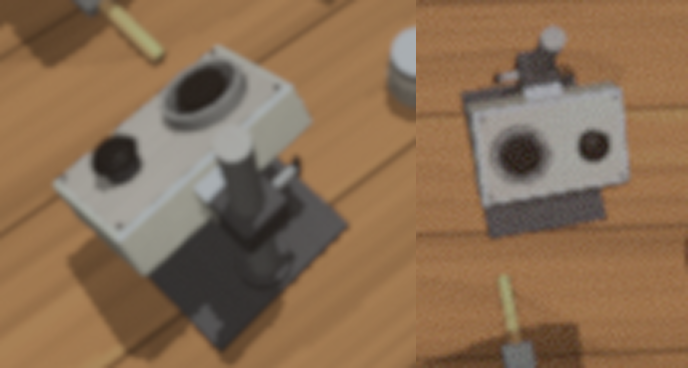

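The enlargement shows the start button inside its collar on the console's left (+y) side, and the stop mushroom on the right. I'll approach the plug, aiming for a tool x yaw of about 18°.

```bash
cat >> h.py <<'E'
def to(x,y,z,yaw=None):
    s=get_state(); r=R.from_quat(s['tcp_rot']).as_matrix()
    d=r.T@(np.array([x,y,z])-s['eef_pos'])*1000
    cy=np.degrees(np.arctan2(r[1,0],r[0,0]))
    print('shift',d.round(1),'turn',None if yaw is None else round(cy-yaw,2),'pos',s['eef_pos'].round(4),'yaw',cy.round(2),'z',r[:,2].round(4))
E
python3 -c "
from h import *
to(.37,-.3,.25,18); to(.4345,-.008,.2,18)"
```

```text
shift [ 285.4 -293.1  -19.2] turn -3.86 pos [ 0.1649 -0.6539  0.23  ] yaw 14.14 z [-2.0e-04  2.2e-03 -1.0e+00]
shift [ 419.2 -560.4   31.4] turn -3.86 pos [ 0.1649 -0.6539  0.23  ] yaw 14.14 z [-2.0e-04  2.2e-03 -1.0e+00]
```

```bash
python3 -m crank '[[[285,-293,-19],-4,0],[[285,-293,-19],-4,0],[[285,-293,-19],-4,0],[[285,-293,-19],-4,0],[[285,-293,-19],-4,0],[[285,-293,-19],-4,0],[[285,-293,-19],-4,0],[[285,-293,-19],-4,0],[[285,-293,-19],-4,0],[[285,-293,-19],-4,0]]' 40
python3 -c "
from h import *
to(.4345,-.008,.2,18)"
```

```text
time: 1.1
eef_pos: [0.3703, -0.2995, 0.2502]
tcp_rot: [0.987, 0.159, -0.0, 0.0]
contact_force: [-0.0, 0.6, 0.3]
opening: 0.997
finger_force: 0.0
shift [ 152.7 -256.5   50.1] turn 0.34 pos [ 0.3703 -0.2995  0.2502] yaw 18.34 z [-1.e-04 -3.e-04 -1.e+00]
```

```bash
python3 -m crank '[[[153,-256,50],0,0],[[153,-256,50],0,0],[[153,-256,50],0,0],[[153,-256,50],0,0],[[153,-256,50],0,0],[[153,-256,50],0,0],[[153,-256,50],0,0],[[153,-256,50],0,0],[[153,-256,50],0,0],[[153,-256,50],0,0]]'
cat > plug.py <<'E'
from h import *
c=cam('wrist'); P=cloud(c); cv2.imwrite('pics/w1.png',c['frame'])
print(c['origin'],c['vfov'])
m=(np.linalg.norm(P[...,:2]-[.4345,-.008],axis=-1)<.045)&(abs(P[...,2]-.088)<.008)
r=cv2.minAreaRect((P[m][:,:2]*1000).astype(np.float32)); print(r,m.sum(),np.median(P[m],0)); to(.4345,-.008,.05)
E
python3 plug.py
```

```text
time: 2.1
eef_pos: [0.4357, -0.0118, 0.2006]
tcp_rot: [0.988, 0.156, 0.0, 0.0]
contact_force: [-0.9, -0.3, 0.7]
opening: 0.997
finger_force: 0.0
[0.51312965 0.01219922 0.34342037] 61.671079344687676
((434.7835388183594, -8.323776245117188), (40.456275939941406, 28.030925750732422), 17.44456672668457) 1608 [ 0.43627858 -0.00801391  0.08832305]
shift [ 1.000e-01 -3.900e+00  1.506e+02] turn None pos [ 0.4356 -0.0117  0.2006] yaw 17.95 z [ 4.e-04 -4.e-04 -1.e+00]
```

View pics/w1.png

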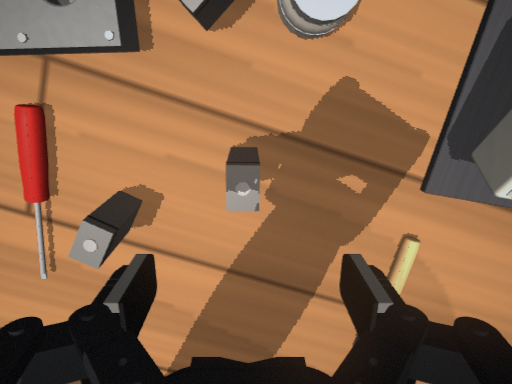

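The wrist view shows the plug top at (243,193), midway between the fingers and square to them. The fit gives (434.8, -8.3) mm at yaw 17.4°. I'll go down and grip.

```bash
python3 -m crank '[[[0,-4,50],0.5,0],[[0,-4,90],0.5,0],[[0,-4,120],0.5,0],[[0,-4,140],0.5,0],[[0,-4,152],0.5,0],[[0,-4,152],0.5,0],[[0,-4,152],0.5,0]]'
python3 -m crank '[[[0,0,0],0,220],[[0,0,0],0,220],[[0,0,0],0,220],[[0,0,0],0,220],[[0,0,0],0,220],[[0,0,0],0,220],[[0,0,0],0,220],[[0,0,0],0,220]]' 40
```

```text
time: 2.85
eef_pos: [0.435, -0.0068, 0.0492]
tcp_rot: [0.988, 0.153, 0.001, 0.0]
contact_force: [-0.7, -0.0, 1.4]
opening: 1.0
finger_force: 0.0
time: 3.65
eef_pos: [0.4346, -0.0061, 0.0488]
tcp_rot: [0.988, 0.153, 0.0, 0.0]
contact_force: [-0.8, 1.1, 5.8]
opening: 0.321
finger_force: 45.3
```

```bash
python3 -m crank '[[[0,0,-30],0,220],[[0,0,-80],0,220],[[0,0,-120],0,220],[[0,0,-120],0,220],[[0,0,-120],0,220]]'
python3 -c "
from h import *
to(.43,.22,.17,19.3)"
```

```text
time: 4.15
eef_pos: [0.434, -0.006, 0.1681]
tcp_rot: [0.988, 0.153, 0.0, 0.0]
contact_force: [-1.0, -0.2, -2.8]
opening: 0.324
finger_force: 44.5
shift [  64.7 -216.6   -1.9] turn -1.66 pos [ 0.434  -0.006   0.1681] yaw 17.64 z [ 5.e-04 -1.e-04 -1.e+00]
```

```bash
python3 -m crank '[[[65,-217,-2],-1.5,220],[[65,-217,-2],-1.5,220],[[65,-217,-2],-1.5,220],[[65,-217,-2],-1.5,220],[[65,-217,-2],-1.5,220],[[65,-217,-2],-1.5,220],[[65,-217,-2],-1.5,220],[[65,-217,-2],-1.5,220]]'
cat > hole.py <<'E'
from h import *
import pickle
c=cam('wrist'); P=cloud(c); pickle.dump(c,open('w2.pkl','wb')); cv2.imwrite('pics/w2.png',c['frame'])
ctr=np.array([.531,.216])
near=np.linalg.norm(P[...,:2]-ctr,axis=-1)<.1
m=near&(abs(P[...,2]-.05)<.006)
print('box',cv2.minAreaRect((P[m][:,:2]*1000).astype(np.float32)),np.median(P[m],0))
# hole mouth: pixels on box not on top plane; cast mouth contour to z=.05
k=(m.astype(np.uint8)*255); k=cv2.morphologyEx(k,cv2.MORPH_CLOSE,np.ones((3,3)))
cs,hi=cv2.findContours(k,cv2.RETR_CCOMP,cv2.CHAIN_APPROX_NONE)
for q,h in zip(cs,hi[0]):
    if h[3]>=0 and cv2.contourArea(q)>300:
        w=np.array([ray(c,u,v,.05)[:2]*1000 for u,v in q[:,0]],np.float32)
        print('hole',cv2.minAreaRect(w),len(q),q[:,0].mean(0))
to(.519,.25,.17,19.3)
# plug bottom seen?
E
python3 hole.py
```

```text
time: 4.95
eef_pos: [0.4293, 0.2194, 0.1684]
tcp_rot: [0.986, 0.166, -0.002, 0.0]
contact_force: [-0.6, -0.4, -2.3]
opening: 0.325
finger_force: 44.3
box ((528.3208618164062, 213.92977905273438), (93.86540222167969, 160.7078857421875), 19.0292911529541) [0.53198312 0.21419813 0.05020862]
hole ((542.4467163085938, 182.02017211914062), (36.833213806152344, 37.31786346435547), 63.66578674316406) 146 [342.14383562  65.28082192]
hole ((518.9471435546875, 248.83966064453125), (41.54509735107422, 30.732494354248047), 19.076696395874023) 193 [248.20725389  65.34715026]
shift [94.4  0.1 -1.4] turn -0.24 pos [0.4297 0.2193 0.1689] yaw 19.06 z [-2.5e-03 -9.0e-04 -1.0e+00]
```

View pics/w2.png

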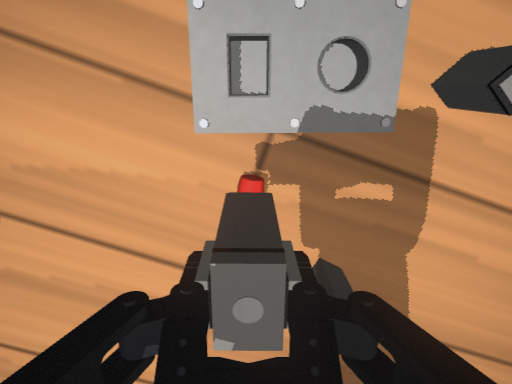

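The wrist view shows the rectangular hole at (248,65), the round one at (342,65), and the plug in hand with its top at about (248,307). Next I'll measure the held plug relative to the hole in this same image.

Run:
```python
from h import *
import pickle
c=pickle.load(open('w2.pkl','rb'));P=cloud(c)
w=P[262:352,212:287].reshape(-1,3); print(np.percentile(w[:,2],[10,50,90]))
t=np.median(w[:,2]); m=abs(w[:,2]-t)<.004
r=cv2.minAreaRect((w[m][:,:2]*1000).astype(np.float32)); print('top',r,t)
# front face (facing camera, +x): fit plane
f=P[200:258,228:272].reshape(-1,3); f=f[(f[:,2]>.12)&(f[:,2]<.21)]
q=f-f.mean(0); n=np.linalg.svd(q,full_matrices=False)[2][2]; n*=np.sign(n[0]); print('face n',n.round(4),f.mean(0).round(4),len(f),'yaw',np.degrees(np.arctan2(n[1],n[0])))
print('face x of plug axis centre:', (f.mean(0)-.02*n).round(4), 'zmin',f[:,2].min())
to(.519,.249,.17,19.1)
```

```text
[0.20691733 0.20777898 0.20852877]
top ((429.21356201171875, 217.6554718017578), (41.921756744384766, 29.537717819213867), 19.332679748535156) 0.20777897740946094
face n [ 0.9454  0.3258 -0.008 ] [0.4482 0.2239 0.1751] 2542 yaw 19.011652358225984
face x of plug axis centre: [0.4293 0.2174 0.1753] zmin 0.13769583584047132
shift [94.1  1.1 -1.4] turn -0.04 pos [0.4297 0.2193 0.1689] yaw 19.06 z [-2.5e-03 -9.0e-04 -1.0e+00]
```

```bash
python3 -m crank '[[[40,0,0],0,220],[[80,0,0],0,220],[[95,0,0],0,220],[[95,0,25],0,220],[[95,0,50],0,220],[[95,0,57],0,220],[[95,0,57],0,220],[[95,0,57],0,220]]'
cat > rel.py <<'E'
from h import *
import pickle,sys
c=cam('wrist'); P=cloud(c); cv2.imwrite('pics/w3.png',c['frame'])
s=get_state(); print(s['eef_pos'].round(4),s['contact_force'].round(1))
a=np.radians(19.07); X=np.array([np.cos(a),np.sin(a)]);Y=np.array([-X[1],X[0]])
# plug in camera now
t=np.array(s['eef_pos'])[:2]; zt=s['eef_pos'][2]+.039
m=(np.linalg.norm(P[...,:2]-t,axis=-1)<.035)&(abs(P[...,2]-zt)<.006)
r=cv2.minAreaRect((P[m][:,:2]*1000).astype(np.float32)); print('plug top',r,np.median(P[m][:,2]))
m=(np.linalg.norm(P[...,:2]-[.531,.216],axis=-1)<.12)&(abs(P[...,2]-.05)<.006)
b=P[m][:,:2]*1000; d=b-np.array([518.9,248.8]); u=d@X; v=d@Y
print('box u max',np.percentile(u,99.9),'v range',np.percentile(v,[.1,99.9]))
# hole round
E
python3 rel.py
```

```text
time: 5.8
eef_pos: [0.5208, 0.2512, 0.1143]
tcp_rot: [0.986, 0.166, 0.001, -0.0]
contact_force: [1.1, -0.7, -0.1]
opening: 0.321
finger_force: 44.3
[0.5212 0.2515 0.115 ] [ 0.3 -0.1 -1.8]
plug top ((524.7666625976562, 249.5416717529297), (52.41790008544922, 54.02082443237305), 57.492713928222656) 0.15376258450269564
box u max 51.02029902577014 v range [-115.95835164   44.00700638]
```

View pics/w3.png

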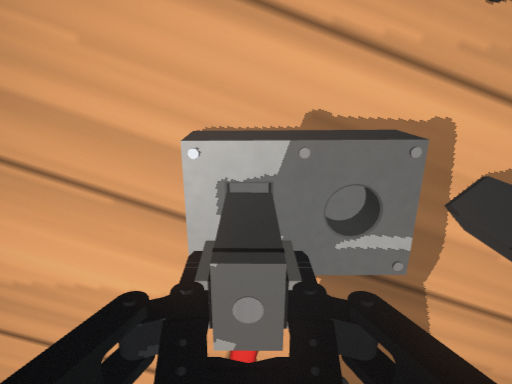

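The plug hangs just above the hole, with the hole's far edge showing at (249,187). I'll measure the plug faces again in this same picture pose.

```bash
cat > rel2.py <<'E'
from h import *
c=cam('wrist'); P=cloud(c)
a=np.radians(19.07); X=np.array([np.cos(a),np.sin(a)]);Y=np.array([-X[1],X[0]])
H=np.array([518.9,248.8]); s=get_state()
w=P[262:352,212:287].reshape(-1,3); t=np.median(w[:,2]); w=w[abs(w[:,2]-t)<.004]
r=cv2.minAreaRect((w[:,:2]*1000).astype(np.float32)); d=np.array(r[0])-H
print('plug top',r,t,'err X,Y',d@X,d@Y)
f=P[205:255,228:272].reshape(-1,3); f=f[(f[:,2]>.06)&(f[:,2]<t-.008)]
q=f-f.mean(0); n=np.linalg.svd(q,full_matrices=False)[2][2]; n*=np.sign(n[0])
print('face n',n.round(4),'yaw',np.degrees(np.arctan2(n[1],n[0])),'err X',(f.mean(0)[:2]*1000-H)@X-20)
# box edges: far edge u, side edges v at z=.05
m=(np.linalg.norm(P[...,:2]-[.531,.216],axis=-1)<.12)&(abs(P[...,2]-.05)<.005)
b=P[m][:,:2]*1000-H; u=b@X; v=b@Y
print('far edge',np.median([u[(v>k)&(v<k+5)].max() for k in range(-105,35,5)]),'right',np.median([v[(u>k)&(u<k+5)].min() for k in range(0,45,5)]),'left',np.median([v[(u>k)&(u<k+5)].max() for k in range(0,45,5)]))
# far mouth edge & round hole
k=m.astype(np.uint8)*255; cs,hi=cv2.findContours(k,cv2.RETR_CCOMP,cv2.CHAIN_APPROX_NONE)
for q_,h in zip(cs,hi[0]):
    if h[3]>=0 and cv2.contourArea(q_)>300:
        g=np.array([ray(c,*p,.05)[:2]*1000 for p in q_[:,0]],np.float32)-H; print('hole ctr',g.mean(0)@X,g.mean(0)@Y,'u',(g@X).min(),(g@X).max(),'v',(g@Y).min(),(g@Y).max())
print(s['eef_pos'].round(4),s['contact_force'].round(1))
E
python3 rel2.py
```

```text
plug top ((520.937255859375, 249.4915008544922), (41.80760192871094, 29.505970001220703), 18.050825119018555) 0.15435805668673397 err X,Y 2.1513807780998753 -0.012067143143528724
face n [ 0.9455  0.3255 -0.0019] yaw 18.994830476644825 err X 2.2600695371519777
far edge 50.737512437301675 right -115.98438669694718 left 44.233563758030876
hole ctr 2.2068636549173144 -71.0312057647817 u -15.992155975087242 20.430744125894304 v -89.6314075968693 -52.18092111799525
[0.5212 0.2516 0.1151] [ 0.5 -0.2 -1.5]
```

```bash
python3 -m crank '[[[-1.3,0,0],0,220],[[-1.3,0,6],0,220],[[-1.3,0,12],0,220],[[-1.3,0,16],0,220],[[-1.3,0,19],0,220],[[-1.3,0,21],0,220],[[-1.3,0,21],0,220]]'
```

```text
time: 6.6
eef_pos: [0.5186, 0.2511, 0.0918]
tcp_rot: [0.986, 0.166, -0.0, 0.0]
contact_force: [-0.1, -0.6, -1.6]
opening: 0.327
finger_force: 44.3
```

The plug has entered with no contact force, so I'll keep going down.

```bash
python3 -m crank '[[[0,0,3],0,220],[[0,0,6],0,220],[[0,0,9],0,220],[[0,0,12],0,220],[[0,0,12],0,220]]'
```

```text
time: 7.1
eef_pos: [0.5186, 0.251, 0.0797]
tcp_rot: [0.986, 0.166, -0.0, 0.0]
contact_force: [0.3, -1.0, -1.0]
opening: 0.326
finger_force: 44.3
```

```bash
python3 -m crank '[[[0,0,3],0,220],[[0,0,6],0,220],[[0,0,9],0,220],[[0,0,11],0,220],[[0,0,11],0,220]]'
```

```text
time: 7.6
eef_pos: [0.5189, 0.2511, 0.0692]
tcp_rot: [0.986, 0.166, -0.0, -0.0]
contact_force: [0.5, -0.6, -1.2]
opening: 0.321
finger_force: 44.3
```

```bash
python3 -m crank '[[[0,0,0],0,100],[[0,0,0],0,60],[[0,0,0],0,0],[[0,0,0],0,0],[[0,0,0],0,0],[[0,0,0],0,0],[[0,0,0],0,0],[[0,0,-40],0,0],[[0,0,-90],0,0],[[0,0,-140],0,0]]'
python3 -m crank '[[[0,0,-40],0,0],[[0,0,-40],0,0]]'
python3 - <<'E'
from h import *
c=cam('top');P=cloud(c); m=(np.linalg.norm(P[...,:2]-[.519,.25],axis=-1)<.05)&(P[...,2]>.06)&(P[...,2]<.13)
print('top plug',np.median(P[m],0),m.sum())
c=cam('scene');P=cloud(c); m=(np.linalg.norm(P[...,:2]-[.519,.25],axis=-1)<.05)&(P[...,2]>.098)&(P[...,2]<.13)
print('scene plug',np.median(P[m],0),m.sum())
c=cam('wrist');P=cloud(c); m=(np.linalg.norm(P[...,:2]-[.519,.25],axis=-1)<.04)&(P[...,2]>.098)&(P[...,2]<.12)
print('wrist',cv2.minAreaRect((P[m][:,:2]*1000).astype(np.float32)),np.median(P[m],0))
# console: panel plane from scene camera, white pixels
import pickle
S=pickle.load(open('scene.pkl','rb'));T=pickle.load(open('top.pkl','rb'))
for n,C in(('S',S),('T',T)):
    P=cloud(C); m=(np.linalg.norm(P[...,:2]-[.6,-.27],axis=-1)<.16)&(P[...,2]>.12)&(P[...,2]<.32)&(C['frame'].min(-1)>(120 if n=='S' else 110))
    p=P[m]; rng=np.random.default_rng(0); best=0
    for _ in range(500):
        a=p[rng.choice(len(p),3,False)]; nn=np.cross(a[1]-a[0],a[2]-a[0]); L=np.linalg.norm(nn)
        if L<1e-5: continue
        nn/=L; nn*=np.sign(nn[2])
        if abs(nn[2]-.866)>.08: continue
        i=abs((p-a[0])@nn)<.003
        if i.sum()>best: best=i.sum(); bi=i
    q=p[bi]; ct=q.mean(0); nn=np.linalg.svd(q-ct,full_matrices=False)[2][2]; nn*=np.sign(nn[2])
    yaw=np.arctan2(-nn[1],-nn[0]); print(n,'panel',best,nn.round(3),np.degrees(yaw),ct.round(4))
    # panel frame
    N=np.array([-.5*np.cos(yaw),-.5*np.sin(yaw),.866]); Yc=np.array([-np.sin(yaw),np.cos(yaw),0]); U=np.cross(Yc,N)
    al=P.reshape(-1,3)-ct; l=np.stack([al@U,al@Yc,al@N],-1)
    inn=(abs(l[:,2])<.004)&(abs(l[:,0])<.1)&(abs(l[:,1])<.14)
    r=cv2.minAreaRect((l[inn][:,:2]*1000).astype(np.float32)); print('rect',r)
    for nm,lo,hi in(('collar',.013,.026),('stop',.029,.04)):
        k=(l[:,2]>lo)&(l[:,2]<hi)&(abs(l[:,0])<.075)&(abs(l[:,1])<.11); g=l[k]
        (cx,cy),rad=cv2.minEnclosingCircle((g[:,:2]*1000).astype(np.float32))
        print(nm,k.sum(),cx,cy,rad,'med',np.median(g,0).round(4),'world',(ct+U*cx/1e3+Yc*cy/1e3+N*(lo+hi)/2).round(4))
E
```

```text
time: 8.6
eef_pos: [0.5182, 0.2509, 0.2101]
tcp_rot: [0.986, 0.166, -0.001, 0.0]
contact_force: [0.9, 0.3, 0.5]
opening: 1.002
finger_force: 0.0
time: 8.8
eef_pos: [0.5224, 0.2523, 0.2581]
tcp_rot: [0.986, 0.166, 0.007, -0.001]
contact_force: [0.3, 0.1, 1.3]
opening: 0.997
finger_force: 0.0
top plug [0.50165945 0.24108087 0.07085352] 2
scene plug [0.51788878 0.24589153 0.10852496] 98
wrist ((518.6307373046875, 249.59788513183594), (40.1141471862793, 28.063383102416992), 19.35147476196289) [0.5202484  0.25001771 0.10833978]
S panel 1074 [-0.49  -0.069  0.869] 7.966457574421098 [ 0.58   -0.2936  0.1618]
rect ((4.009834289550781, 19.469337463378906), (178.24346923828125, 199.22299194335938), 0.040224749594926834)
collar 334 -17.85728645324707 25.95359230041504 77.57258605957031 med [-0.0102  0.0591  0.0193] world [ 0.5514 -0.2714  0.1698]
stop 81 -18.27667236328125 -30.74032211303711 18.921775817871094 med [-0.0142 -0.0312  0.0323] world [ 0.5515 -0.3287  0.1825]
T panel 626 [-0.485 -0.061  0.872] 7.213991278785451 [ 0.5711 -0.2771  0.1561]
rect ((13.831024169921875, 4.873863220214844), (168.4355010986328, 199.15438842773438), 0.6857355237007141)
collar 178 -0.16886338591575623 10.686363220214844 77.5972900390625 med [-0.0053  0.0456  0.0192] world [ 0.5599 -0.2678  0.1729]
stop 49 -9.804769515991211 -0.5909194946289062 64.44160461425781 med [-0.0045 -0.0455  0.0322] world [ 0.5456 -0.2809  0.181 ]
```

The plug top is at z = 0.108, so it is home, and the fingers have let go. Now the console: I'll hover short of it with the fingers shut and take a close look.

```bash
python3 -c "
from h import *
to(.455,-.22,.27,7.8)"
```

```text
shift [-214.4  424.2  -21.2] turn 11.34 pos [0.5184 0.251  0.2487] yaw 19.14 z [-9.e-04 -2.e-04 -1.e+00]
```

```bash
python3 -m crank '[[[-214,424,-21],11.3,0],[[-214,424,-21],11.3,120],[[-214,424,-21],11.3,255],[[-214,424,-21],11.3,255],[[-214,424,-21],11.3,255],[[-214,424,-21],11.3,255],[[-214,424,-21],11.3,255],[[-214,424,-21],11.3,255],[[-214,424,-21],11.3,255],[[-214,424,-21],11.3,255]]' 30
python3 -m crank '[[[0,0,0],0,255],[[0,0,0],0,255],[[0,0,0],0,255]]'
cat > btn.py <<'E'
from h import *
c=cam('wrist');P=cloud(c);cv2.imwrite('pics/w4.png',c['frame'])
yaw=np.radians(7.8); N=np.array([-.5*np.cos(yaw),-.5*np.sin(yaw),.866]); Yc=np.array([-np.sin(yaw),np.cos(yaw),0]); U=np.cross(Yc,N)
b=np.array([.5484,-.2332,.1731]); l=(P.reshape(-1,3)-b)@np.stack([U,Yc,N],1)*1000
k=(abs(l[:,0])<20)&(abs(l[:,1])<20)&(abs(l[:,2])<15); h=np.median(l[k,2]); print('button height off guess',h,k.sum(),'spread',l[k,2].std())
k=(abs(l[:,0])<80)&(abs(l[:,1])<60)&(abs(l[:,2]-h+4)<2.5)&(np.hypot(l[:,0],l[:,1])>28)
rr=l[k][:,:2].astype(np.float32); print('collar ring',cv2.minEnclosingCircle(rr),cv2.minAreaRect(rr),len(rr))
k=(abs(l[:,2]-h)<1.5)&(np.hypot(l[:,0],l[:,1])<30); print('button',cv2.minEnclosingCircle(l[k][:,:2].astype(np.float32)))
k=(abs(l[:,2]-h-13)<4)&(abs(l[:,1]+95)<35)&(abs(l[:,0])<40)
if k.sum()>5: print('stop',cv2.minEnclosingCircle(l[k][:,:2].astype(np.float32)))
k=(abs(l[:,2]-h+22)<3)&(abs(l[:,0])<80)&(l[:,1]<80); q=P.reshape(-1,3)[k]; n=np.linalg.svd(q-q.mean(0),full_matrices=False)[2][2]; n*=np.sign(n[2]); print('panel n',n.round(4),np.degrees(np.arctan2(-n[1],-n[0])),'h',np.median(l[k,2]),cv2.minAreaRect(l[k][:,:2].astype(np.float32)))
s=get_state(); print(s['eef_pos'],s['opening'],s['contact_force'])
E
python3 btn.py
```

```text
time: 9.95
eef_pos: [0.4539, -0.2224, 0.2677]
tcp_rot: [0.998, 0.067, -0.002, -0.001]
contact_force: [1.3, 0.6, 0.3]
opening: 0.002
finger_force: 0.0
time: 10.25
eef_pos: [0.4554, -0.2182, 0.2689]
tcp_rot: [0.998, 0.069, -0.001, -0.001]
contact_force: [-0.3, 1.4, 0.9]
opening: 0.002
finger_force: 0.0
button height off guess -1.855216669580511 3156 spread 2.3188662059100174
collar ring ((-4.385651111602783, 0.39274072647094727), 40.327110290527344) ((-3.8582801818847656, 0.3526802062988281), (79.52538299560547, 78.77820587158203), 37.79775619506836) 2388
button ((-3.778933525085449, 0.7012707591056824), 23.87371063232422)
stop ((-3.5722224712371826, -93.51071166992188), 17.940719604492188)
panel n [-0.4965 -0.0669  0.8655] 7.668826938229106 h -22.956243662624672 ((-15.310981750488281, -44.47051239013672), (107.19600677490234, 199.38320922851562), 0.06429120153188705)
[ 0.45564989 -0.21807094  0.269297  ] -0.0018021178441698822 [-0.43493881  0.28543986  0.27842033]
```

View pics/w4.png

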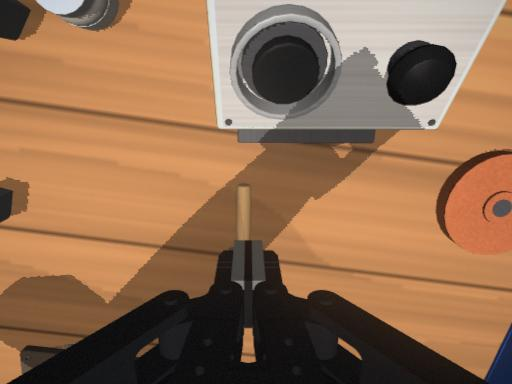

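The start button in its collar is at pixel (287,70) and the stop mushroom at (420,72). The button's top centre comes out at about (0.546, -0.233, 0.170).

```bash
python3 -c "
from h import *
to(.5254,-.2355,.1933,7.7)"
```

```text
shift [66.8 27.  75.9] turn 0.24 pos [ 0.4556 -0.2181  0.2693] yaw 7.94 z [-0.0014  0.0014 -1.    ]
```

```bash
python3 -m crank '[[[67,27,30],0,255],[[67,27,50],0,255],[[67,27,66],0,255],[[67,27,76],0,255],[[67,27,76],0,255],[[67,27,76],0,255],[[67,27,76],0,255]]'
python3 -m crank '[[[2.5,0,4.3],0,255],[[5,0,8.7],0,255],[[7.5,0,13],0,255],[[9,0,15.6],0,255],[[9,0,15.6],0,255],[[9,0,15.6],0,255]]'
```

```text
time: 11.0
eef_pos: [0.5261, -0.2374, 0.1963]
tcp_rot: [0.998, 0.068, 0.001, 0.001]
contact_force: [-0.3, -0.4, 0.1]
opening: 0.003
finger_force: 0.0
time: 11.6
eef_pos: [0.5347, -0.2359, 0.1785]
tcp_rot: [0.998, 0.068, -0.0, -0.0]
contact_force: [0.8, -0.7, 0.2]
opening: 0.0
finger_force: 0.0
```

```bash
for i in 1; do python3 -m crank '[[[1,0,1.7],0,255],[[2,0,3.5],0,255],[[2,0,3.5],0,255],[[2,0,3.5],0,255]]'; python3 -m crank '[[[1,0,1.7],0,255],[[2,0,3.5],0,255],[[2,0,3.5],0,255],[[2,0,3.5],0,255]]'; done
```

```text
time: 12.0
eef_pos: [0.5367, -0.2357, 0.1752]
tcp_rot: [0.998, 0.068, -0.0, -0.0]
contact_force: [0.1, -0.2, -0.3]
opening: 0.003
finger_force: 0.0
time: 12.4
eef_pos: [0.5386, -0.2354, 0.1716]
tcp_rot: [0.998, 0.068, -0.0, -0.0]
contact_force: [-0.7, 0.0, 0.3]
opening: -0.002
finger_force: 0.0
```

```bash
python3 -m crank '[[[1,0,1.7],0,255],[[1.5,0,2.6],0,255],[[1.5,0,2.6],0,255],[[1.5,0,2.6],0,255]]'; python3 -m crank '[[[1,0,1.7],0,255],[[1.5,0,2.6],0,255],[[1.5,0,2.6],0,255],[[1.5,0,2.6],0,255]]'
```

```text
time: 12.8
eef_pos: [0.5402, -0.2354, 0.1695]
tcp_rot: [0.998, 0.068, 0.0, 0.0]
contact_force: [-1.2, 0.4, 3.2]
opening: 0.003
finger_force: 1.4
time: 13.2
eef_pos: [0.5418, -0.2351, 0.1669]
tcp_rot: [0.998, 0.068, 0.0, 0.0]
contact_force: [-0.5, -0.2, 3.9]
opening: -0.001
finger_force: 2.2
```

Contact made. I'll press on in small steps.

```bash
python3 -m crank '[[[0.5,0,0.9],0,255],[[1,0,1.7],0,255],[[1.5,0,2.6],0,255],[[1.5,0,2.6],0,255],[[1.5,0,2.6],0,255]]'; python3 -m crank '[[[0.5,0,0.9],0,255],[[1,0,1.7],0,255],[[1,0,1.7],0,255],[[1,0,1.7],0,255]]'
```

```text
time: 13.7
eef_pos: [0.5432, -0.2349, 0.1643]
tcp_rot: [0.998, 0.068, 0.0, 0.0]
contact_force: [-2.2, 0.8, 5.6]
opening: -0.0
finger_force: 3.0
time: 14.1
eef_pos: [0.5441, -0.2348, 0.1628]
tcp_rot: [0.998, 0.068, -0.0, 0.0]
contact_force: [-2.6, 0.7, 7.5]
opening: -0.0
finger_force: 3.5
```

```bash
python3 -m crank '[[[0.3,0,0.5],0,255],[[0.3,0,0.5],0,255],[[0.3,0,0.5],0,255]]'; python3 -m crank '[[[0.3,0,0.5],0,255],[[0.3,0,0.5],0,255],[[0.3,0,0.5],0,255]]'
```

```text
time: 14.4
eef_pos: [0.5443, -0.2348, 0.1623]
tcp_rot: [0.998, 0.068, -0.0, 0.0]
contact_force: [-3.3, -0.3, 6.6]
opening: 0.003
finger_force: 3.7
time: 14.7
eef_pos: [0.5446, -0.2348, 0.1619]
tcp_rot: [0.998, 0.068, -0.0, 0.0]
contact_force: [-3.4, 0.0, 6.1]
opening: 0.001
finger_force: 3.8
```

```bash
python3 -m crank '[[[0.3,0,0.5],0,255],[[0.3,0,0.5],0,255],[[0.3,0,0.5],0,255]]'; python3 -m crank '[[[0.3,0,0.5],0,255],[[0.3,0,0.5],0,255],[[0.3,0,0.5],0,255]]'
```

```text
time: 15.0
eef_pos: [0.5448, -0.2348, 0.1615]
tcp_rot: [0.998, 0.068, -0.0, 0.0]
contact_force: [-3.0, 0.0, 7.2]
opening: -0.006
finger_force: 4.2
time: 15.3
eef_pos: [0.5449, -0.2348, 0.1615]
tcp_rot: [0.998, 0.069, -0.001, 0.0]
contact_force: [-5.4, 0.1, 10.3]
opening: 0.005
finger_force: 5.4
```

It has reached the firm stop: force is up to about 12 N and the position has stalled. Now I'll hold it.

```bash
python3 -m crank '[[[0.1,0,0.2],0,255],[[0.1,0,0.2],0,255],[[0.1,0,0.2],0,255],[[0.1,0,0.2],0,255],[[0.1,0,0.2],0,255],[[0.1,0,0.2],0,255],[[0.1,0,0.2],0,255],[[0.1,0,0.2],0,255],[[0.1,0,0.2],0,255],[[0.1,0,0.2],0,255]]'; python3 -m crank '[[[0,0,0],0,255],[[0,0,0],0,255],[[0,0,0],0,255],[[0,0,0],0,255]]'
```

```text
time: 16.3
eef_pos: [0.5449, -0.2348, 0.1615]
tcp_rot: [0.998, 0.069, -0.001, 0.0]
contact_force: [-6.5, 0.8, 9.8]
opening: 0.003
finger_force: 5.9
time: 16.7
eef_pos: [0.5449, -0.2348, 0.1614]
tcp_rot: [0.998, 0.069, -0.001, 0.0]
contact_force: [-6.4, 1.5, 9.5]
opening: 0.002
finger_force: 5.9
```

Held for over a second. Next I'll back off along the normal and check both things.

```bash
python3 -m crank '[[[-3,0,-5.2],0,255],[[-6,0,-10.4],0,255],[[-12,0,-20.8],0,255],[[-25,0,-43],0,255],[[-40,0,-70],0,255],[[-80,0,-110],0,255],[[-80,0,-110],0,255],[[-80,0,-110],0,255],[[-80,0,-110],0,255],[[-80,0,-110],0,255]]'
python3 btn.py
python3 - <<'E'
from h import *
c=cam('scene');P=cloud(c); m=(np.linalg.norm(P[...,:2]-[.519,.25],axis=-1)<.05)&(P[...,2]>.098)&(P[...,2]<.13)
print('plug',np.median(P[m],0),m.sum()); print(get_state()['time'],get_state()['contact_force'])
E
```

```text
time: 17.7
eef_pos: [0.466, -0.2447, 0.2678]
tcp_rot: [0.998, 0.069, -0.001, -0.001]
contact_force: [0.2, 0.7, -0.0]
opening: -0.001
finger_force: 0.0
button height off guess -1.8976220372538033 3066 spread 2.33480234725885
collar ring ((-3.81636118888855, 0.3313944935798645), 40.21818923950195) ((-3.7668704986572266, 0.4868011474609375), (78.84556579589844, 79.40975189208984), 55.00790786743164) 2318
button ((-3.874783992767334, 0.34022241830825806), 23.695100784301758)
stop ((-3.7985665798187256, -93.97949981689453), 17.573577880859375)
panel n [-0.496  -0.0671  0.8657] 7.704417820041346 h -22.96280727989567 ((-11.421916961669922, -44.47711181640625), (199.14102172851562, 112.82550811767578), 89.97037506103516)
[ 0.46605564 -0.24472963  0.26787117] -0.0009213272046865799 [-0.07382128 -0.38563197  0.49534432]
plug [0.51772917 0.24417318 0.10895567] 99
17.8 [ 0.39264554  0.3749921  -0.56726041]
```

```bash
python3 -c "
from h import *
print(ctrl.sign_off())"
```

```text
the job is handed in; nothing more can be done
None
```

The job is handed in at about 18 s on the robot's clock: the plug sits fully home and released, and the start button was held on its firm stop for over a second at about 12 N, then measured back up; the stop button was never touched, and the verdict was not shown.

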